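Load the sample rack under the sprung hold-down arm

TASK

Take the green rack of milk samples by its fin, set it on the clamp station's deck in the mouth of the guides, and push it ramp first along the deck so that it lifts the sprung red arm and runs in under its roller until its nose rests against the yellow stop. Feel for the stop and push gently, as it is held by friction only and must keep its setting; then let go, leaving the rack flat on the deck with the arm bearing down on its toe. Keep the rack upright throughout and leave the blue rack, bottles, loose cups and cap bin where they are.

Things in the scene. Friction and masses are not known exactly. Their poses are not given: they have to be found in the camera images.
- green_rack_fin (a point): centre of the green sample rack's grip fin: upright, 24 mm along x, 12 mm across y (pinch it across y), top 70 mm over the rack's underside. This point is 47 mm over the underside, near the centre of mass. Rack 170 mm long (x), 76 wide, body 24 thick, about 0.26 kg; two white-capped cups, 33 mm wide, tops at 62 mm, stand 46 mm behind the fin. Axes: +x to the nose, z up
- green_rack_nose (a point): front face of the green rack's blunt nose (6 mm high), mid-width, 3 mm over the underside: 103 mm ahead of and 44 mm below the fin point. From the nose a ramp rises backwards over 34 mm to the flat toe, 24 mm over the underside, which runs back to the fin. Axes as the rack's
- blue_rack_fin (a point): the same point on a blue rack of the same shape; not wanted, leave alone
- deck_mid (a point): on the clamp station's slick grey deck, centre line, 12 mm over the table. Station is fixed; axes: +x the way in, z up. Deck reaches 165 mm behind, 180 ahead, 116 wide. Guide rails 12 mm high, 80 mm apart (2 mm free each side of the rack), run 10 to 125 mm ahead; from 28 mm behind to 10 ahead they flare from about 100 mm. A rack set down with its nose 10 mm behind this point is clear of the arm
- hold_arm (a joint): angle of the red sprung hold-down arm, rad: 0 at rest (lowest), grows as it is pushed back and up, at most 0.7; about 0.18 with its roller on a rack's toe. Springs down with about 5 N at the roller at rest, 7 N on the toe. Its hinge is 160 mm ahead of deck_mid between white cheeks, tops 74 mm over the table
- roller_mid (a point): centre of the free-turning steel roller (20 mm diameter, 24 wide) at the arm's tip, 82 mm from the hinge, 78 mm ahead of deck_mid. At rest its underside is 9 mm over the deck, so a rack's ramp pushed against it along the deck lifts the arm (push of some 5 to 15 N; a steady 5 to 10 N once on the toe; meeting the stop adds to that sharply). Axes turn with the arm
- stop_track (a point): mark on the deck, centre line, 117 mm ahead of deck_mid, where the track of the yellow stop begins. The stop (block 64 mm wide, 14 long, 19 high, under the arm) is set anew each time with its near face 0 to 20 mm ahead of this mark; its position is not measured: look or feel for it with the nose. Friction alone holds it: a push on it beyond about 10 N shifts it. Axes as deck_mid
- amber_a: amber glass bottle with red cap, 52 mm wide, 110 mm high, standing; origin at its foot; leave alone
- amber_b: a second such bottle with a paper label; leave alone
- cup_a: loose sample cup with white cap, 35 mm wide, 41 high; origin at its foot; leave alone
- cup_b: loose sample cup with yellow cap, same size; leave alone
- cap_bin: white open bin of spare caps, 120 x 100 x 50 mm; origin at its underside; leave alone

How it is judged:
By the outcome, as a careful person would: the job done as asked, in the order asked, and still so for the second after the job is handed in, with the robot touching nothing.
It also fails if it takes over 48 s, if anything falls off the work surface, if the arm or the gripper's body presses on something with over 40 N, if the wrist force passes 120 N, or if a joint passes its speed limit or range.

ROBOT

A 7-joint arm with a two-finger parallel gripper is mounted at the origin on the work surface. World frame = base frame: x ahead of the robot, y to its left, z up, the work surface at z = 0. Lengths are in m, angles in degrees, forces in N, time in s.
With the tool pointing down it reaches from about 0.425 to 0.875 m from the base axis. Payload 4.7 kg.
Tool frame: the origin (TCP) lies midway between the tips of the shut fingers; the grasp point (between the pads) lies 19 mm behind it; y points along the fingers, x is the direction in which the jaws open and shut, and the axes are right-handed (so a half turn about y gives the same grasp; the last joint's range is limited). The gripper opens to 87 mm and grips with 3 to 60 N. Pads are 19 mm wide; open, the fingers measure 117 mm over their backs; the gripper's body (75 mm by 190 mm) begins 51 mm behind the grasp point.
Start: joints at [67.156, 18.392, -4.016, 83.108, 1.295, 78.541, -3.26], TCP at [0.261, -0.595, 0.223] pointing down, gripper open.
Joint ranges: [-163.93, 163.93], [-17.29, 119.83], [-79.2, 71.16], [3.27, 140.29], [-89.18, 269.18], [5.43, 117.66], [-154.24, 154.24]. Speed limits (degrees/s): [147.25, 147.25, 180, 180, 180, 180, 180].

INTERFACE

Orientations are given as [roll, pitch, yaw] about the fixed x, y, z axes, in that order (R = Rz(yaw) Ry(pitch) Rx(roll)).
In Python, from cell import env gives the robot as it stands.
- The arm moves only by the tool carry_out, never from a script. Its argument "targets" is a list of rows, each a list of 2 entries, a list of its own where there are three numbers: the shift along the tool's x, y, z in mm, then the turn, a rotation vector about the tool's x, y, z in degrees. A call has 1 to 12 rows; each row shifts and turns the commanded pose from where the row before left it, along the tool's axes as they then stand; what a row does not reach is not made up. A row lasts 1/10 s, in which the tool goes at most 50 mm and 8.59 degrees, less where a joint would pass 70% of its speed; a pose out of reach is approached as far as the arm can. A call with a gripper value outside its range is refused whole. "jaw" is the opening, from 0 (shut) to 1 (fully open), set as the call begins (left out, the last holds). The fingers move at their own pace and stop on an object; "squeeze" is the grip in N (left out, the last holds). Time passes only in rows, so rows that do not move let the fingers close. It gives the time, the measured TCP pose, the force and the opening at its end, in the units of the state.
- env.get_obs(): the state, without advancing time (a new reading comes with each control period).
- env.read_camera(name): name is "side" or "top"; returns the picture (480x640x3 uint8, red, green, blue); there is no depth.
- env.get_calibration(name): a dict with "fx", "fy", "cx", "cy" (pixels), "D" ([k1, k2, p1, p2, k3] as OpenCV has them; the pictures are not rectified), "R" (3x3) and "t" (3): a world point X has camera coordinates R X + t. Camera axes: x right, y down, z forward; pixel columns grow to the right and rows downward; lengths in m; the calibration is good to about 2 mm. A picture is of the moment at which its call begins. get_calibration takes no time and is no camera call.
- env.sign_off(): hands the job in, once; it reports no verdict.
Trained networks look in the newest picture that a camera, given by its name, has taken for a name from the list of things; names that differ only in an ending like _2 or _b are one class to them, and where a whole thing is asked for, a point or a joint stands for the part that bears it (a point fixed in the world has none). Each returns a list of dicts, best first, with "p" (0 to 1); they miss things now and then, are a little off and sometimes report something else, mostly with a low value. They report only what shows in the picture. A call takes as long as a camera call.
- env.outline_of(camera, label): "mask" (480x640 bool, what is visible of it) and "xy" ([column, row] in pixels, amid what is visible of it).
The state is a dict: "time_s": time; "qpos": joint angles; "joint_velocities": joint speeds; "effort": joint torques, N m; "tool_pos": TCP position; "tool_rot": TCP orientation; "force": force on the tool from outside, world axes, zero at the start; "wrist_torque": the same for the moment, N m; "grip_width": finger opening in m.
Only numpy, scipy, OpenCV 4.12 (cv2) and the standard library are available. Lean on these libraries where they do the work, as an engineer would, in place of code of your own. Each camera call takes 0.05 s, during which the arm holds its last target.

## Working session

There is one attempt and no reset: what is moved stays moved. The work goes in short steps, Python scripts to look and compute and a tool call to move; the robot and the scene stay as the last step left them, time stands still between calls to the robot, and variables do not carry over. Pictures are saved under pics/ and viewed, and the job is handed in when it is done.

Besides the shell and the picture viewer there is one more tool, called after "Emit:" as name([rows], argument=value, ...), one row to a line, values as JSON. carry_out: Moves the arm, as the interface text tells. Its arguments: {"type":"object","properties":{"targets":{"type":"array","items":{"type":"array"}},"jaw":{"type":"number"},"squeeze":{"type":"number"}},"required":["targets"]}

```bash
mkdir -p pics; ls
python3 - <<'E'
from cell import env
import cv2,numpy as np
o=env.get_obs()
for k,v in o.items(): print(k,np.round(v,4).tolist())
for c in("side","top"):
    im=env.read_camera(c); cv2.imwrite(f"pics/{c}0.png",im[:,:,::-1])
    k=env.get_calibration(c); print(c,{a:np.round(b,4).tolist() for a,b in k.items()})
    for n in ("green_rack_fin","hold_arm","stop_track","roller_mid","blue_rack_fin"):
        r=env.outline_of(c,n)
        print(c,n,[(round(d["p"],2),np.round(d["xy"]).tolist(),int(d["mask"].sum())) for d in r])
E
```

```text
pics
time_s 0.0
qpos [67.1579, 18.4396, -4.015, 83.1742, 1.2957, 78.5412, -3.2611]
joint_velocities [-0.0973, 0.072, 0.1082, 0.0223, 0.0521, 0.0149, 0.0999]
effort [-0.0005, -49.1291, -0.4038, -31.2535, -0.0638, 0.0437, 0.0001]
tool_pos [0.2605, -0.5949, 0.2215]
tool_rot [-90.0066, 0.1097, -66.3496]
force [0.1747, 0.799, 0.6635]
wrist_torque [0.0403, -0.0025, -0.0071]
grip_width 0.0872
side {'fx': 480.0394, 'fy': 480.0394, 'cx': 322.323, 'cy': 252.3036, 'D': [-0.0672, 0.0, 0.0, 0.0, 0.0], 'R': [[-0.8727, -0.4883, 0.0034], [-0.3368, 0.5969, -0.7282], [0.3535, -0.6366, -0.6854]], 't': [0.4844, 0.2936, 0.8315]}
side green_rack_fin [(0.92, [317.0, 348.0], 3461)]
side hold_arm [(0.62, [322.0, 206.0], 486)]
side stop_track [(0.85, [349.0, 241.0], 5668), (0.52, [458.0, 203.0], 238)]
side roller_mid [(0.57, [320.0, 207.0], 495)]
side blue_rack_fin [(0.75, [275.0, 429.0], 4699)]
top {'fx': 478.3335, 'fy': 478.3335, 'cx': 315.4909, 'cy': 243.9542, 'D': [-0.0888, 0.0, 0.0, 0.0, 0.0], 'R': [[0.027, -0.9996, -0.0069], [-0.9891, -0.0257, -0.1447], [0.1444, 0.0108, -0.9895]], 't': [-0.0842, 0.6176, 0.9141]}
top green_rack_fin [(0.8, [221.0, 297.0], 3242), (0.71, [498.0, 236.0], 3273)]
top hold_arm [(0.69, [395.0, 200.0], 800)]
top stop_track [(0.74, [378.0, 260.0], 9538), (0.45, [221.0, 300.0], 3263)]
top roller_mid [(0.75, [390.0, 204.0], 699)]
top blue_rack_fin [(0.58, [133.0, 302.0], 3413)]
```

View pics/side0.png

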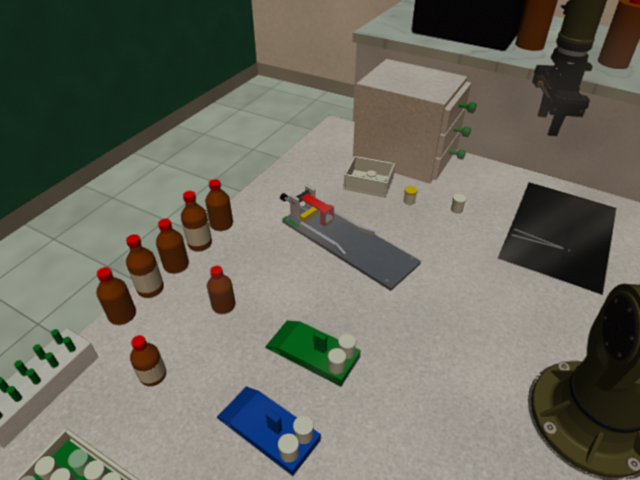

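View pics/top0.png

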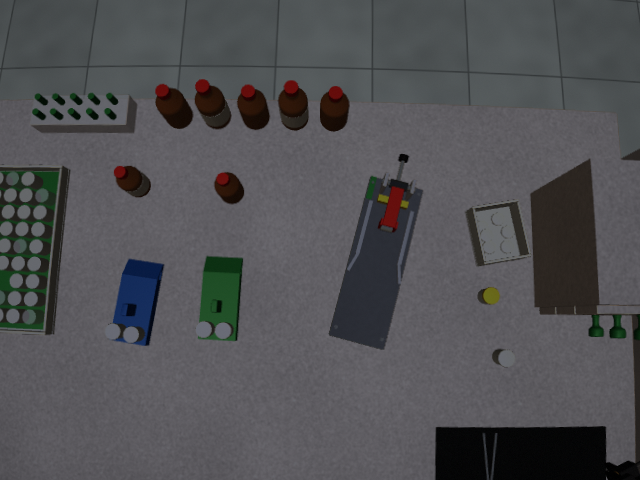

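The side view shows the green rack at (317,348), the blue one at (275,429), and the station with its red arm at (322,206). The top view shows green at (221,297) and the station around (378,265), nose ends pointing up in the image. Next I'll measure crops.

Run:
```python
import cv2
s=cv2.imread("pics/side0.png"); t=cv2.imread("pics/top0.png")
a=cv2.resize(t[140:360,310:440],None,fx=2.7,fy=2.7,interpolation=cv2.INTER_CUBIC)
b=cv2.resize(t[240:360,190:260],None,fx=5,fy=5,interpolation=cv2.INTER_CUBIC)[:594]
import numpy as np
c=np.zeros((600,800,3),np.uint8); c[:a.shape[0],:a.shape[1]]=a; c[:b.shape[0],400:400+b.shape[1]]=b
cv2.imwrite("pics/ct.png",c)
a=cv2.resize(s[180:295,270:430],None,fx=5,fy=5,interpolation=cv2.INTER_CUBIC)
cv2.imwrite("pics/cs.png",a)
```

```text
(no output)
```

View pics/ct.png

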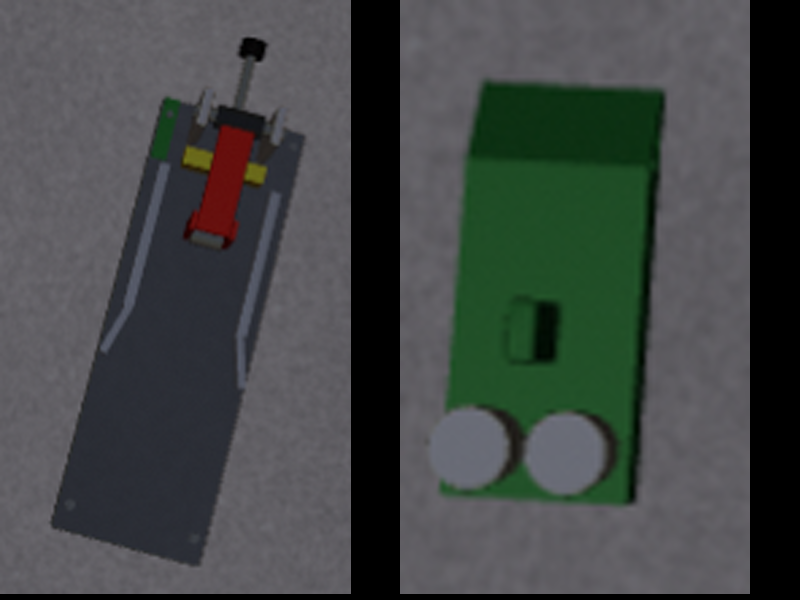

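View pics/cs.png

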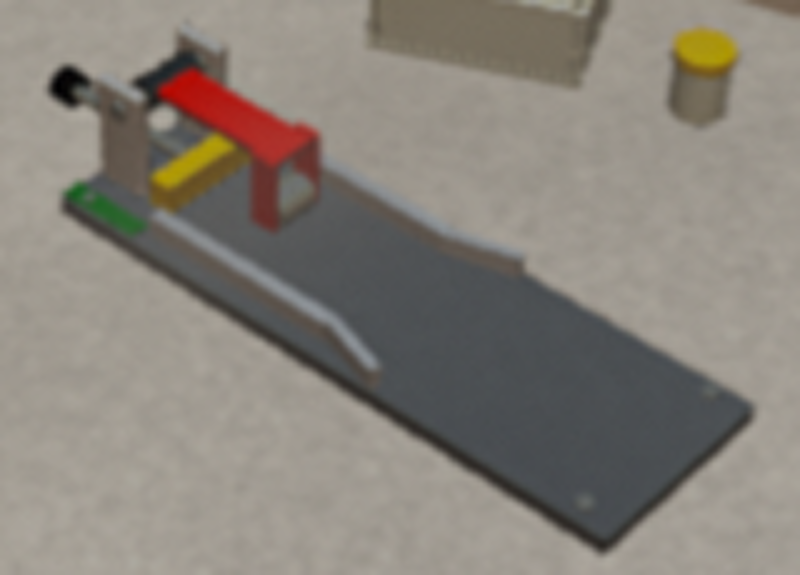

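```bash
cat > h.py <<'E'
from cell import env
import numpy as np,cv2
from scipy.optimize import least_squares,minimize
K={c:env.get_calibration(c) for c in("side","top")}
def proj(c,P):
    k=K[c]; P=np.atleast_2d(P).astype(float)
    M=np.array([[k["fx"],0,k["cx"]],[0,k["fy"],k["cy"]],[0,0,1]])
    return cv2.projectPoints(P,cv2.Rodrigues(np.array(k["R"],float))[0],np.array(k["t"],float),M,np.array(k["D"],float))[0][:,0]
def ray(c,uv,z):
    k=K[c];M=np.array([[k["fx"],0,k["cx"]],[0,k["fy"],k["cy"]],[0,0,1]])
    n=cv2.undistortPoints(np.array(uv,float).reshape(-1,1,2),M,np.array(k["D"],float))[:,0]
    R=np.array(k["R"]);C=-R.T@np.array(k["t"]); d=np.c_[n,np.ones(len(n))]@R
    return C+d*((z-C[2])/d[:,2])[:,None]
def W(p,L):  # pose (x,y,yaw rad,z) local pts mm
    c,s=np.cos(p[2]),np.sin(p[2]); L=np.atleast_2d(L)/1e3
    return np.c_[p[0]+c*L[:,0]-s*L[:,1],p[1]+s*L[:,0]+c*L[:,1],L[:,2]+(p[3] if len(p)>3 else 0)]
def box(x0,x1,y0,y1,z0,z1): return [[x,y,z] for x in(x0,x1) for y in(y0,y1) for z in(z0,z1)]
def cyl(x,y,r,z0,z1): return [[x+r*np.cos(a),y+r*np.sin(a),z] for a in np.linspace(0,6.2832,25) for z in(z0,z1)]
# rack local origin: under fin, underside
BODY=box(-67,69,-38,38,0,24)+box(103,103,-38,38,0,6)
PARTS=[BODY,box(-12,12,-6,6,24,70),cyl(-46,-17.5,16.5,24,62),cyl(-46,17.5,16.5,24,62)]
S=4
def sil(c,p,parts=PARTS):
    m=np.zeros((480*S,640*S),np.uint8)
    for L in parts:
        h=cv2.convexHull((proj(c,W(p,L))*S+S/2).round().astype(np.int32)); cv2.fillConvexPoly(m,h,1)
    return cv2.resize(m.astype(np.float32),(640,480),interpolation=cv2.INTER_AREA)
def fitrack(masks,p0):
    def f(q):
        p=(q[0]/100,q[1]/100,q[2]/10)+((p0[3],) if len(p0)>3 else ())
        return sum(np.abs(sil(c,p)-m).sum()/m.sum() for c,m in masks.items())
    r=minimize(f,[p0[0]*100,p0[1]*100,p0[2]*10],method="Nelder-Mead",options=dict(initial_simplex=np.array([p0[0]*100,p0[1]*100,p0[2]*10])+np.array([[0,0,0],[1,0,0],[0,1,0],[0,0,1]]),xatol=.005,fatol=1e-4))
    q=r.x; return (q[0]/100,q[1]/100,q[2]/10),r.fun
E
python3 - <<'E'
from h import *
for c in K: print(c,-np.array(K[c]["R"]).T@np.array(K[c]["t"]))
m={}
ms=env.outline_of("side","green_rack_fin")[0]["mask"]; 
rs=[r for r in env.outline_of("top","green_rack_fin") if abs(r["xy"][0]-221)<20]; mt=rs[0]["mask"]
m={"side":ms.astype(np.float32),"top":mt.astype(np.float32)}
g=ray("top",[[217,307]],.07)[0]; g2=ray("top",[[224,258],[218,340]],.012); d=g2[0]-g2[1]
p0=(g[0],g[1],np.arctan2(d[1],d[0])); print("p0",p0)
for cs in (("side","top"),("side",),("top",)):
    p,f=fitrack({c:m[c] for c in cs},p0); print(cs,np.round(p,4),np.degrees(p[2]),f)
    if len(cs)==2: P=p
# deck
top=np.array([[52,527],[200,566],[163,98],[304,135]])/2.7+[310,140]-.3
side=np.array([[604,540],[752,406],[65,200]])/5+[270,180]-.4
L=np.array([[-165,58,0],[-165,-58,0],[180,58,0],[180,-58,0]])
def res(p):
    q=(p[0],p[1],p[2],.012)
    return np.r_[(proj("top",W(q,L))-top).ravel(),(proj("side",W(q,L[:3]))-side).ravel()]
w=ray("top",top,.012); print(w.round(4))
d=w[2]-w[0]
r=least_squares(res,[*(w.mean(0)[:2]),np.arctan2(d[1],d[0])]); print("deck",r.x.round(4),np.degrees(r.x[2]),r.fun.round(1))
D=(*r.x,.012)
for c in("side","top"):
    im=cv2.imread(f"pics/{c}0.png"); im=cv2.resize(im,None,fx=3,fy=3,interpolation=cv2.INTER_CUBIC)
    def pl(p,L,col,cl=True):
        u=(proj(c,W(p,L))*3+1).round().astype(np.int32); cv2.polylines(im,[u],cl,col,1)
    pl(D,L[[0,1,3,2]],(0,255,255))
    for s in(1,-1):
        pl(D,[[-28,s*50,12],[10,s*40,12],[125,s*40,12]],(255,255,0),False)
    pl(D,[[78,-12,19],[78,12,19]],(255,0,255))
    for x in(117,137): pl(D,[[x,-32,19],[x,32,19]],(255,0,255))
    for L2 in([[-67,-38,24],[69,-38,24],[69,38,24],[-67,38,24]],[[103,-38,6],[103,38,6],[69,38,24],[69,-38,24]],[[-12,-6,70],[12,-6,70],[12,6,70],[-12,6,70]],[[-67,-38,0],[-67,38,0],[103,38,0],[103,-38,0]]): pl((*P,0),L2,(255,255,255))
    if c=="top": o=im[420:1080,540:1340]
    else: o=im[520:1160,760:1330]
    cv2.imwrite(f"pics/ov_{c}.png",o[:600,:800])
E
```

```text
side [0.22764744 0.59056747 0.78202846]
top [ 0.48115317 -0.07816103  0.99321852]
p0 (np.float64(0.4882663287412722), np.float64(0.11827187856678247), np.float64(-0.022373933954546798))
('side', 'top') [ 0.4916  0.1248 -0.0298] -1.709198820349018 0.09423603117465973
('side',) [ 0.4922  0.1222 -0.0289] -1.6565217051754182 0.03207165375351906
('top',) [ 0.4908  0.1256 -0.029 ] -1.6616200386324893 0.027355799451470375
[[ 0.4392 -0.0997  0.012 ]
 [ 0.4131 -0.2111  0.012 ]
 [ 0.7731 -0.1793  0.012 ]
 [ 0.7463 -0.2904  0.012 ]]
deck [ 0.5861 -0.1936 -0.2364] -13.547105087217634 [-0.6 -0.   0.1  0.5  0.1 -0.7  0.9 -0.5  0.6  0.6  1.2  0.1 -1.5 -0.2]
```

View pics/ov_top.png

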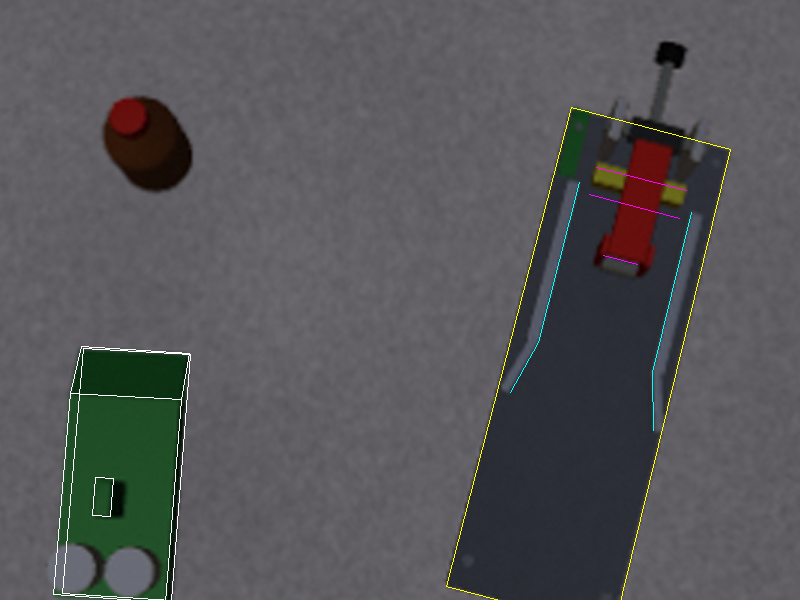

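View pics/ov_side.png

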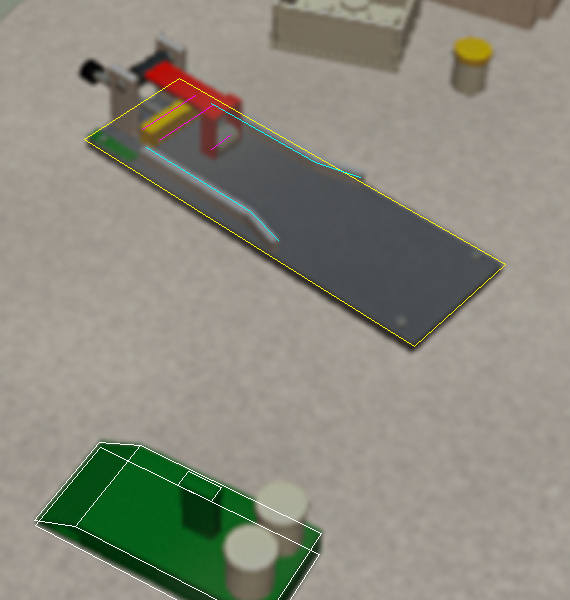

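Measured so far (top overlay): rack fin near (0.491, 0.125), yaw −1.7°; deck_mid (0.586, −0.194), yaw −13.5°. The outlines match to about 1 px. In the overlay, the stop's near face shows at about the far end of its 0–20 mm range. Now moving towards the rack.

Emit:
carry_out([
  [[-22.3,0,42.5],[0,0,0]],
  [[-22.3,0,42.5],[0,0,0]],
  [[-22.3,0,42.5],[0,0,0]],
  [[-22.3,0,42.5],[0,0,0]],
  [[-22.3,0,42.5],[0,0,0]],
  [[-22.3,0,42.5],[0,0,0]],
  [[-22.3,0,42.5],[0,0,0]],
  [[-22.3,0,42.5],[0,0,0]],
  [[-22.3,0,42.5],[0,0,0]],
  [[-22.3,0,42.5],[0,0,0]],
  [[0,0,0],[0,8.45,0]],
  [[0,0,0],[0,8.45,0]],
], jaw=1)

```text
time_s: 1.9
tool_pos: [0.5618, -0.2181, 0.2225]
tool_rot: [-90.0, 0.0, -83.3]
force: [-0.5, -1.1, -0.0]
grip_width: 0.0868
```

```bash
cat >> h.py <<'E'
from scipy.spatial.transform import Rotation as Ro
def goto(x,y,z,yaw,obs=None):
    o=obs or env.get_obs(); R=Ro.from_euler("xyz",o["tool_rot"],degrees=True)
    T=Ro.from_euler("xyz",[-90,0,yaw],degrees=True)
    d=R.inv().apply(np.array([x,y,z])-o["tool_pos"])*1e3
    print("t",round(o["time_s"],2),"tcp",np.round(o["tool_pos"],4),np.round(o["tool_rot"],2),"F",np.round(o["force"],2),"M",np.round(o["wrist_torque"],2),"w",round(o["grip_width"],4))
    print("shift",np.round(d,1),"turn",np.round((R.inv()*T).as_rotvec(degrees=True),2), "q",np.round(o["qpos"],1))
E
python3 - <<'E'
from h import *
goto(.4915,.1245,.13,-91.7)
E
```

```text
t 1.9 tcp [ 0.5618 -0.2181  0.2225] [-8.998e+01  2.000e-02 -8.333e+01] F [-0.5  -1.11 -0.01] M [-0.01  0.08  0.03] w 0.0868
shift [-348.5   92.7  -30. ] turn [-0.02  8.37 -0.03] q [ 35.1  13.7 -19.4  89.7   4.6  77.4 -68.1]
```

Emit:
carry_out([
  [[-43.6,0,-3.8],[0,0,0]],
  [[-43.6,0,-3.8],[0,0,0]],
  [[-43.6,11.6,-3.8],[0,0,0]],
  [[-43.6,11.6,-3.8],[0,0,0]],
  [[-43.6,11.6,-3.7],[0,0,0]],
  [[-43.6,11.6,-3.7],[0,0,0]],
  [[-43.6,11.6,-3.7],[0,0,0]],
  [[-43.3,11.6,-3.7],[0,0,0]],
  [[0,23,0],[0,8.4,0]],
  [[0,0,0],[0,0,0]],
])

```text
time_s: 2.9
tool_pos: [0.4874, 0.1226, 0.1277]
tool_rot: [-90.3, -0.1, -91.5]
force: [-0.4, -0.3, -0.4]
grip_width: 0.0872
```

Run:
```python
from h import *
goto(.4915,.1245,.028,-91.7)
for c in("side","top"):
    im=env.read_camera(c); cv2.imwrite(f"pics/{c}1.png",im[:,:,::-1])
a=cv2.imread("pics/side1.png")[270:400,230:390]; b=cv2.imread("pics/top1.png")[220:370,150:300]
cv2.imwrite("pics/a1.png",cv2.resize(a,None,fx=4.5,fy=4.5,interpolation=2)); cv2.imwrite("pics/b1.png",cv2.resize(b,None,fx=4,fy=4,interpolation=2))
```

```text
t 2.9 tcp [0.4874 0.1226 0.1277] [-9.027e+01 -7.000e-02 -9.150e+01] F [-0.42 -0.33 -0.43] M [-0.05  0.04  0.02] w 0.0872
shift [-2.2 99.7  4.5] turn [0.27 0.2  0.07] q [  15.3    6.9  -34.2  109.3    4.2   65.3 -112. ]
```

View pics/a1.png

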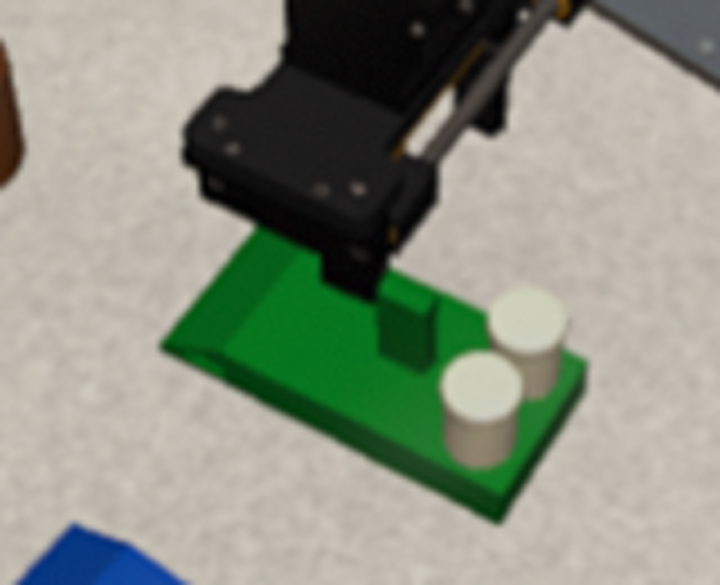

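View pics/b1.png

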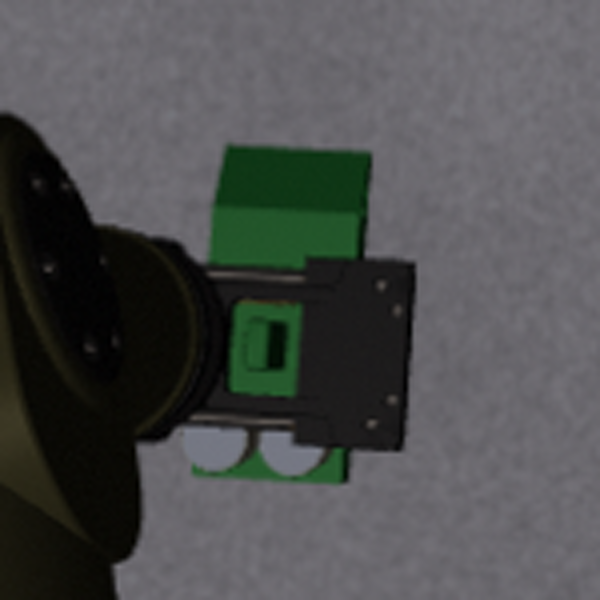

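The pictures show the open fingers straddling the fin (side crop: fin at (408,325), finger at (355,270)). Descending now.

Emit:
carry_out([
  [[-2.2,0,4.5],[0.3,0.2,0]],
  [[0,30,0],[0,0,0]],
  [[0,30,0],[0,0,0]],
  [[0,25,0],[0,0,0]],
  [[0,10,0],[0,0,0]],
  [[0,2,0],[0,0,0]],
  [[0,0,0],[0,0,0]],
])

```text
time_s: 3.7
tool_pos: [0.496, 0.1239, 0.0339]
tool_rot: [-89.6, 0.0, -91.9]
force: [0.4, 0.4, 0.9]
grip_width: 0.0868
```

Run:
```python
from h import *
goto(.4915,.1245,.029,-91.7)
for c in("side","top"):
    im=env.read_camera(c); cv2.imwrite(f"pics/{c}2.png",im[:,:,::-1])
a=cv2.imread("pics/side2.png")[270:400,230:390]; b=cv2.imread("pics/top2.png")[220:370,150:300]
cv2.imwrite("pics/a2.png",cv2.resize(a,None,fx=4.5,fy=4.5,interpolation=2)); cv2.imwrite("pics/b2.png",cv2.resize(b,None,fx=4,fy=4,interpolation=2))
```

```text
t 3.7 tcp [0.496  0.1239 0.0339] [-8.961e+01  2.000e-02 -9.187e+01] F [0.44 0.44 0.92] M [-0.04  0.    0.01] w 0.0868
shift [-0.5  4.9 -4.6] turn [-0.39 -0.17 -0.02] q [  13.2   14.6  -33.3  113.6   10.    54.1 -116.9]
```

View pics/a2.png

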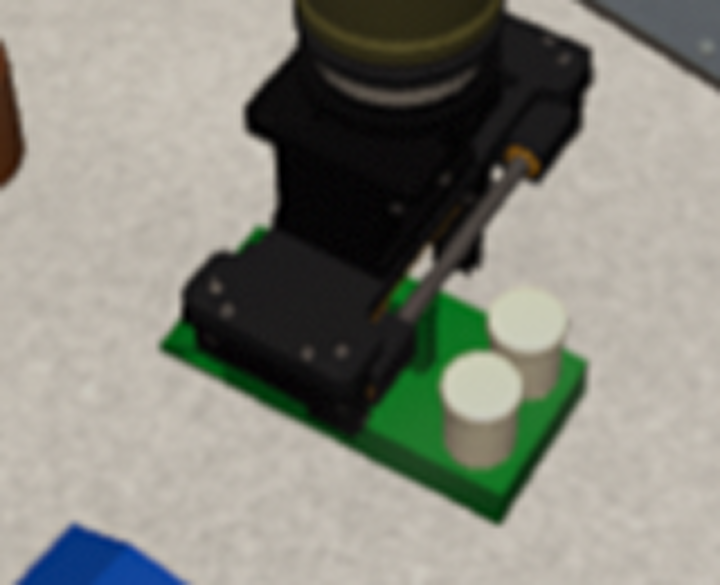

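View pics/b2.png

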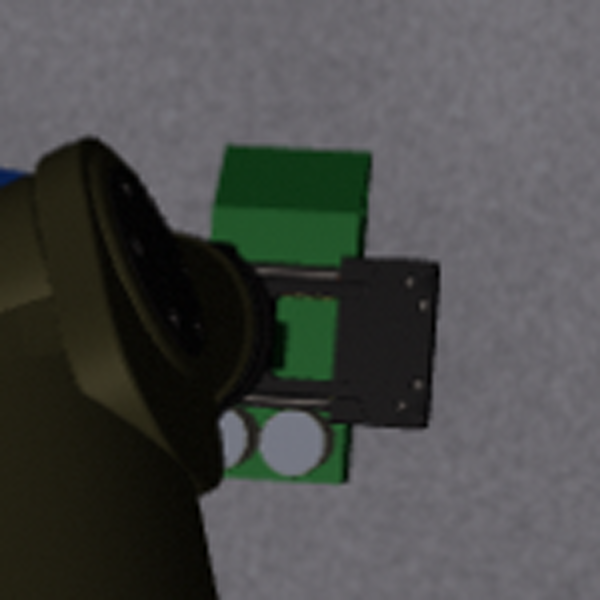

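Emit:
carry_out([
  [[-0.5,0,-4.6],[-0.3,-0.2,0]],
  [[0,0,0],[0,0,0]],
  [[0,0,0],[0,0,0]],
  [[0,0,0],[0,0,0]],
])

```text
time_s: 4.2
tool_pos: [0.4905, 0.1246, 0.0331]
tool_rot: [-90.0, -0.0, -91.6]
force: [0.6, -0.7, -0.1]
grip_width: 0.0874
```

Run:
```python
from h import *
goto(.4915,.1245,.029,-91.7)
```

```text
t 4.2 tcp [0.4905 0.1246 0.0331] [-8.997e+01 -1.000e-02 -9.165e+01] F [ 0.63 -0.67 -0.06] M [0.03 0.09 0.  ] w 0.0874
shift [0.1 4.1 1. ] turn [-0.03  0.05  0.01] q [  13.3   14.3  -33.5  114.     9.7   54.3 -116.7]
```

Emit:
carry_out([
  [[0,3,1],[0,0,0]],
  [[0,0,0],[0,0,0]],
  [[0,0,0],[0,0,0]],
  [[0,0,0],[0,0,0]],
  [[0,0,0],[0,0,0]],
  [[0,0,0],[0,0,0]],
  [[0,0,0],[0,0,0]],
  [[0,0,0],[0,0,0]],
  [[0,0,0],[0,0,0]],
  [[0,0,0],[0,0,0]],
], jaw=0, squeeze=45)

```text
time_s: 5.2
tool_pos: [0.4913, 0.1245, 0.0299]
tool_rot: [-90.0, -0.0, -91.7]
force: [0.1, -0.2, 0.2]
grip_width: 0.0153
```

Run:
```python
from h import *
goto(.4915,.1245,.030,-91.7)
```

```text
t 5.2 tcp [0.4913 0.1245 0.0299] [-9.000e+01 -1.000e-02 -9.165e+01] F [ 0.11 -0.22  0.21] M [-0.02 -0.03  0.01] w 0.0153
shift [ 0.  -0.1  0.2] turn [-0.    0.05  0.01] q [  13.2   14.7  -33.4  114.    10.    54.  -116.9]
```

Emit:
carry_out([
  [[0,0,0],[0,0,0]],
  [[0,0,0],[0,0,0]],
  [[0,-10,0],[0,0,0]],
  [[0,-30,0],[0,0,0]],
  [[0,-40,0],[0,0,0]],
  [[0,-30,0],[0,0,0]],
  [[0,0,0],[0,0,0]],
  [[0,0,0],[0,0,0]],
])

```text
time_s: 6.0
tool_pos: [0.4912, 0.1245, 0.1402]
tool_rot: [-90.0, -0.0, -91.6]
force: [0.4, -0.0, -2.2]
grip_width: 0.0117
```

Run:
```python
from h import *
goto(.4915,.1245,.140,-91.7)
for c in("side",):
    im=env.read_camera(c); cv2.imwrite(f"pics/{c}3.png",im[:,:,::-1])
a=cv2.imread("pics/side3.png")[230:400,230:400]
cv2.imwrite("pics/a3.png",cv2.resize(a,None,fx=3.5,fy=3.5,interpolation=2))
```

```text
t 6.0 tcp [0.4912 0.1245 0.1402] [-8.996e+01 -3.000e-02 -9.165e+01] F [ 0.42 -0.04 -2.19] M [ 0.    0.07 -0.  ] w 0.0117
shift [-0.   0.2  0.3] turn [-0.04  0.05  0.03] q [  15.6    6.5  -34.6  108.2    4.    66.5 -112.1]
```

View pics/a3.png

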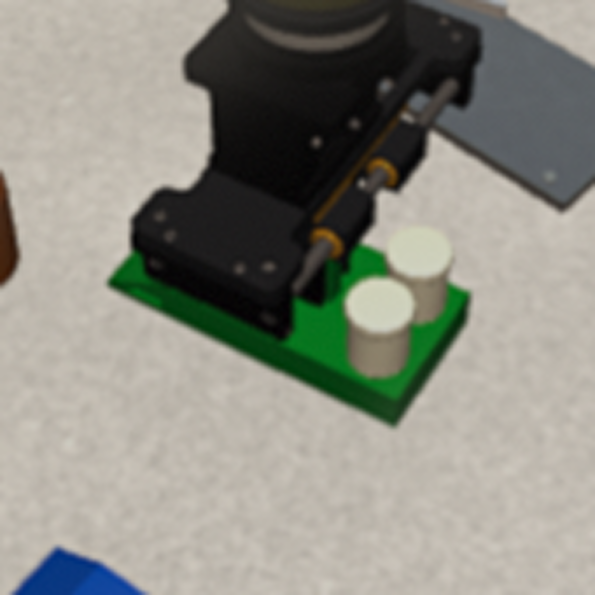

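The rack is lifted level: the force reads −2.2 N, the grip is 11.7 mm, and the cups stand at (378,330) and (418,270). Carrying it to the station.

Emit:
carry_out([
  [[10,0,0],[0,0,0]],
  [[20,0,0],[0,0,0]],
  [[30,0,-1],[0,0,0]],
  [[32,0,-1],[0,3,0]],
  [[32,0,-1],[0,3,0]],
  [[32,0,0],[0,3,0]],
  [[32,0,0],[0,2.9,0]],
  [[30,0,0],[0,0,0]],
  [[25,0,0],[0,0,0]],
  [[20,0,0],[0,0,0]],
  [[10,0,0],[0,0,0]],
  [[0,0,0],[0,0,0]],
])

```text
time_s: 7.25
tool_pos: [0.4517, -0.1464, 0.1388]
tool_rot: [-90.1, -0.0, -103.7]
force: [-0.2, 0.2, -2.9]
grip_width: 0.0118
```

Run:
```python
from h import *
goto(.4762,-.1671,.065,-103.5)
```

```text
t 7.25 tcp [ 0.4517 -0.1464  0.1388] [ -90.13   -0.   -103.72] F [-0.21  0.22 -2.93] M [0.07 0.03 0.04] w 0.0118
shift [14.3 73.7 28.9] turn [ 0.13 -0.22  0.  ] q [ 33.9   1.5 -19.3 112.7   0.6  66.  -89.4]
```

Emit:
carry_out([
  [[7,10,14],[0,-0.2,0]],
  [[7.3,20,14.9],[0,0,0]],
  [[0,20,0],[0,0,0]],
  [[0,15,0],[0,0,0]],
  [[0,8,0],[0,0,0]],
  [[0,0,0],[0,0,0]],
  [[0,0,0],[0,0,0]],
])

```text
time_s: 7.95
tool_pos: [0.4783, -0.165, 0.0674]
tool_rot: [-90.0, 0.0, -103.3]
force: [-0.7, 0.8, -3.2]
grip_width: 0.0114
```

```bash
cat > ov.py <<'E'
from h import *
import sys
D=(.5861,-.1936,-.2364,.012)
def look(n,P,stopx=None):
    for c,(x0,y0,w,h) in {"side":(270,170,190,140),"top":(310,150,130,230)}.items():
        im=env.read_camera(c)[:,:,::-1]; f=4 if c=="side" else 2.6
        cv2.imwrite(f"pics/raw_{c}{n}.png",im)
        im=cv2.resize(im[y0:y0+h,x0:x0+w],None,fx=f,fy=f,interpolation=2)
        raw=im.copy()
        def pl(p,L,col,cl=True):
            u=((proj(c,W(p,L))-[x0,y0]+.5)*f).round().astype(np.int32); cv2.polylines(im,[u],cl,col,1)
        pl(D,[[-165,58,0],[-165,-58,0],[180,-58,0],[180,58,0]],(0,255,255))
        for s in(1,-1): pl(D,[[-28,s*50,12],[10,s*40,12],[125,s*40,12]],(255,255,0),False)
        for L2 in([[-67,-38,24],[69,-38,24],[69,38,24],[-67,38,24]],[[103,-38,6],[103,38,6],[69,38,24],[69,-38,24]],[[-67,-38,0],[-67,38,0],[103,38,0],[103,-38,0]]): pl(P,L2,(255,255,255))
        if c=="top": im=np.hstack([raw,im])
        cv2.imwrite(f"pics/{c}{n}.png",im)
E
python3 - <<'E'
from ov import *
goto(.4762,-.1671,.065,-103.5)
o=env.get_obs(); p=o["tool_pos"]
look(4,(p[0],p[1],np.radians(o["tool_rot"][2]+90),p[2]-.030))
E
```

```text
t 7.95 tcp [ 0.4783 -0.165   0.0674] [-8.9970e+01  1.0000e-02 -1.0329e+02] F [-0.68  0.8  -3.22] M [ 0.03  0.   -0.05] w 0.0114
shift [ 2.5  2.4 -1.5] turn [-0.03  0.21 -0.01] q [ 33.5   9.8 -18.8 113.    3.7  57.7 -90.3]
```

View pics/side4.png

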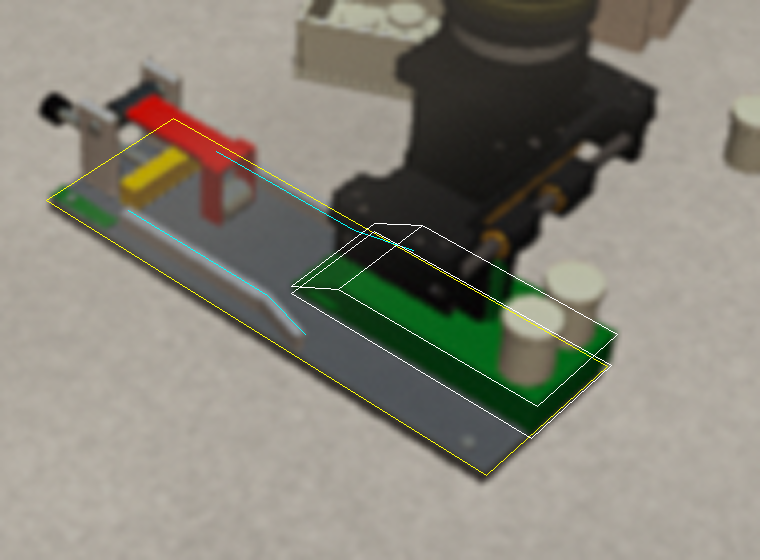

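View pics/top4.png

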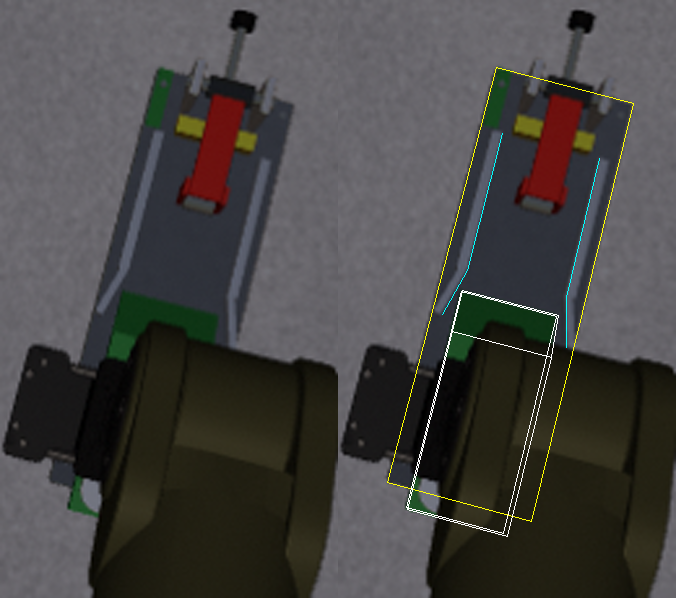

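The overlays agree within about 1 px: the rack's nose edge sits at (122–218, 292–318) in the top crop, in the flare, and the side view matches too. Now I trim the lateral error and lower the rack.

Emit:
carry_out([
  [[2.5,0,-1.5],[0,0.2,0]],
  [[0,6,0],[0,0,0]],
  [[0,6,0],[0,0,0]],
  [[0,6,0],[0,0,0]],
  [[0,3,0],[0,0,0]],
  [[0,0,0],[0,0,0]],
  [[0,0,0],[0,0,0]],
  [[0,0,0],[0,0,0]],
])

```text
time_s: 8.85
tool_pos: [0.476, -0.1677, 0.0461]
tool_rot: [-90.0, -0.0, -103.5]
force: [0.2, -0.1, -2.3]
grip_width: 0.0117
```

Run:
```python
from h import *
goto(.4762,-.1671,.042,-103.5)
```

```text
t 8.85 tcp [ 0.476  -0.1677  0.0461] [-8.9970e+01 -1.0000e-02 -1.0354e+02] F [ 0.16 -0.09 -2.33] M [ 0.03  0.02 -0.06] w 0.0117
shift [-0.6  4.1  0.1] turn [-0.03 -0.04  0.01] q [ 33.5  11.3 -18.6 114.1   4.4  55.2 -90.7]
```

Emit:
carry_out([
  [[-0.6,1.5,0],[0,0,0]],
  [[0,1,0],[0,0,0]],
  [[0,1,0],[0,0,0]],
  [[0,0,0],[0,0,0]],
  [[0,0,0],[0,0,0]],
])

```text
time_s: 9.35
tool_pos: [0.4759, -0.1671, 0.0424]
tool_rot: [-90.0, -0.0, -103.5]
force: [0.5, -0.5, -3.0]
grip_width: 0.0115
```

Emit:
carry_out([
  [[0,1,0],[0,0,0]],
  [[0,0,0],[0,0,0]],
  [[0,0,0],[0,0,0]],
])

```text
time_s: 9.65
tool_pos: [0.4761, -0.1672, 0.0419]
tool_rot: [-90.0, -0.0, -103.5]
force: [-0.8, 0.4, 2.7]
grip_width: 0.0116
```

Contact: the vertical force went from −2.3 to +2.7 N, so the rack is on the deck. Now pushing into the guides.

Emit:
carry_out([
  [[0,0,3],[0,0,0]],
  [[0,0,5],[0,0,0]],
  [[0,0,5],[0,0,0]],
  [[0,0,5],[0,0,0]],
  [[0,0,5],[0,0,0]],
  [[0,0,4],[0,0,0]],
  [[0,0,3],[0,0,0]],
  [[0,0,0],[0,0,0]],
  [[0,0,0],[0,0,0]],
])

```text
time_s: 10.55
tool_pos: [0.5061, -0.1744, 0.0419]
tool_rot: [-89.9, -0.0, -103.5]
force: [-0.4, -0.8, 4.4]
grip_width: 0.012
```

```bash
cat >> ov.py <<'E'
def st():
    o=env.get_obs(); p=np.array(o["tool_pos"]); F=np.array(o["force"]); th=-.2364
    d=np.array([np.cos(th),np.sin(th)]); l=np.array([-d[1],d[0]])
    r=(p[:2]-D[:2])
    print("t %.2f nose %.1f lat %.1f z %.1f yawerr %.2f | resist %.1f lat %.1f up %.1f Mz %.2f M %s w %.4f rot %s"%(o["time_s"],r@d*1e3+103,r@l*1e3,p[2]*1e3,o["tool_rot"][2]+90+13.55,-F[:2]@d,F[:2]@l,F[2],o["wrist_torque"][2],np.round(o["wrist_torque"],2),o["grip_width"],np.round(o["tool_rot"],2)))
E
python3 - <<'E'
from ov import *
st(); st()
im=env.read_camera("side")[:,:,::-1]
cv2.imwrite("pics/s5.png",cv2.resize(im[180:260,270:370],None,fx=7,fy=7,interpolation=2))
im=env.read_camera("top")[:,:,::-1]
cv2.imwrite("pics/t5.png",cv2.resize(im[150:290,330:430],None,fx=4.2,fy=4.2,interpolation=2))
E
```

```text
t 10.55 nose 20.8 lat -0.1 z 41.9 yawerr 0.01 | resist 0.2 lat -0.8 up 4.4 Mz 0.01 M [0.14 0.25 0.01] w 0.0120 rot [-8.9900e+01 -1.0000e-02 -1.0354e+02]
t 10.55 nose 20.8 lat -0.1 z 41.9 yawerr 0.01 | resist 0.2 lat -0.8 up 4.4 Mz 0.01 M [0.14 0.25 0.01] w 0.0120 rot [-8.9900e+01 -1.0000e-02 -1.0354e+02]
```

View pics/s5.png

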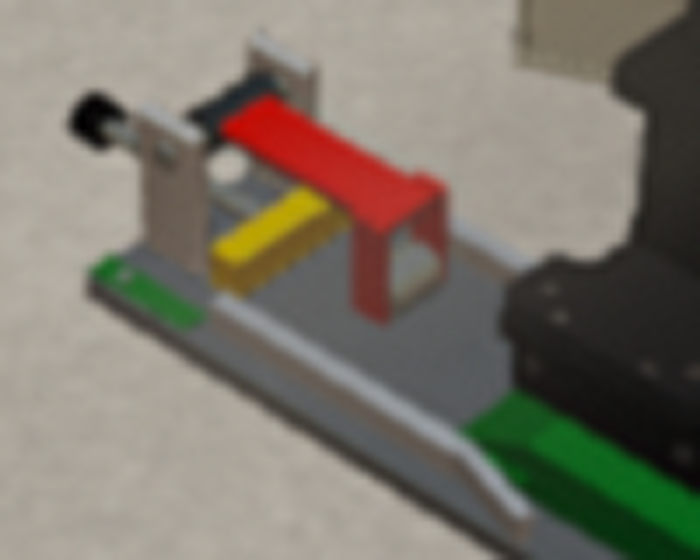

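View pics/t5.png

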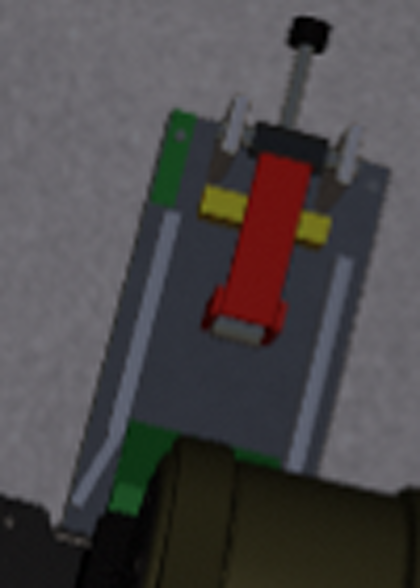

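Run:
```python
from ov import *
th=D[2];d=np.array([np.cos(th),np.sin(th)]);l=np.array([-d[1],d[0]])
def loc(c,uv,z,f,o):
    w=ray(c,np.array(uv)/f+o-.5,z)[:,:2]-D[:2]; print(c,z,np.c_[w@d,w@l].round(4).tolist())
loc("side",[[236,268]],.031,7,[270,180]); loc("side",[[237,297],[345,228]],.012,7,[270,180])
loc("top",[[200,217],[327,246]],.012,4.2,[330,150]); loc("top",[[200,207],[327,236]],.031,4.2,[330,150])
loc("top",[[177,212],[345,258]],.024,4.2,[330,150])
loc("side",[[218,298]],.024,7,[270,180])
```

```text
side 0.031 [[0.127, 0.0317]]
side 0.012 [[0.1319, 0.0269], [0.1306, -0.0285]]
top 0.012 [[0.1291, 0.0301], [0.1313, -0.035]]
top 0.031 [[0.129, 0.0324], [0.1312, -0.0315]]
top 0.024 [[0.1255, 0.0424], [0.1246, -0.0435]]
side 0.024 [[0.126, 0.042]]
```

The stop's near face is estimated at 127–132 mm (both cameras), and the rail ends measure 125 as they should. The rack is free in the guides at nose 20.8 mm with a resistance of about 0.2 N. Continuing.

Emit:
carry_out([
  [[0,0,4],[0,0,0]],
  [[0,0,6],[0,0,0]],
  [[0,0,6],[0,0,0]],
  [[0,0,6],[0,0,0]],
  [[0,0,6],[0,0,0]],
  [[0,0,6],[0,0,0]],
  [[0,0,6],[0,0,0]],
  [[0,0,6],[0,0,0]],
  [[0,0,4],[0,0,0]],
  [[0,0,2],[0,0,0]],
  [[0,0,0],[0,0,0]],
])

```text
time_s: 11.75
tool_pos: [0.5557, -0.1864, 0.0419]
tool_rot: [-90.0, -0.0, -103.6]
force: [-3.4, 0.4, 7.2]
grip_width: 0.0116
```

```bash
python3 -c "
from ov import *
st()"
```

```text
t 11.75 nose 71.7 lat -0.1 z 41.9 yawerr -0.00 | resist 3.4 lat -0.4 up 7.2 Mz 0.05 M [0.22 0.61 0.05] w 0.0116 rot [-9.0010e+01 -1.0000e-02 -1.0355e+02]
```

Emit:
carry_out([
  [[0,-0.3,2],[0,0,0]],
  [[0,0,2],[0,0,0]],
  [[0,0,2],[0,0,0]],
  [[0,0,2],[0,0,0]],
  [[0,0,2],[0,0,0]],
  [[0,0,0],[0,0,0]],
])

```text
time_s: 12.35
tool_pos: [0.5652, -0.1886, 0.0419]
tool_rot: [-90.0, -0.0, -103.6]
force: [-2.9, 0.3, 6.1]
grip_width: 0.0115
```

```bash
python3 -c "
from ov import *
st()"
```

```text
t 12.35 nose 81.6 lat -0.1 z 41.9 yawerr -0.00 | resist 2.9 lat -0.4 up 6.1 Mz 0.03 M [0.22 0.52 0.03] w 0.0115 rot [-9.0020e+01 -1.0000e-02 -1.0355e+02]
```

Emit:
carry_out([
  [[0,-0.3,2],[0,0,0]],
  [[0,0,2],[0,0,0]],
  [[0,0,2],[0,0,0]],
  [[0,0,2],[0,0,0]],
  [[0,0,2],[0,0,0]],
  [[0,0,0],[0,0,0]],
])

```text
time_s: 12.95
tool_pos: [0.5718, -0.1902, 0.0419]
tool_rot: [-90.4, -0.0, -103.6]
force: [-11.8, 2.8, 11.3]
grip_width: 0.0115
```

```bash
python3 -c "
from ov import *
st()"
```

```text
t 12.95 nose 88.3 lat -0.1 z 41.9 yawerr -0.01 | resist 12.1 lat -0.1 up 11.3 Mz -0.03 M [ 0.61  1.88 -0.03] w 0.0115 rot [-9.0420e+01 -2.0000e-02 -1.0356e+02]
```

Emit:
carry_out([
  [[0,-0.5,2],[0.3,0,0]],
  [[0,0,2],[0,0,0]],
  [[0,0,2],[0,0,0]],
  [[0,0,2],[0,0,0]],
  [[0,0,1],[0,0,0]],
  [[0,0,0],[0,0,0]],
])

```text
time_s: 13.55
tool_pos: [0.5796, -0.1921, 0.0419]
tool_rot: [-90.2, -0.0, -103.6]
force: [-12.0, 3.1, 11.1]
grip_width: 0.0119
```

```bash
python3 -c "
from ov import *
st()"
```

```text
t 13.55 nose 96.4 lat -0.1 z 41.9 yawerr -0.01 | resist 12.3 lat 0.2 up 11.1 Mz 0.02 M [0.71 2.3  0.02] w 0.0119 rot [-9.0230e+01 -2.0000e-02 -1.0356e+02]
```

Emit:
carry_out([
  [[0,-0.5,2],[0.2,0,0]],
  [[0,0,2],[0,0,0]],
  [[0,0,2],[0,0,0]],
  [[0,0,2],[0,0,0]],
  [[0,0,1],[0,0,0]],
  [[0,0,0],[0,0,0]],
])

```text
time_s: 14.15
tool_pos: [0.5885, -0.1943, 0.0419]
tool_rot: [-90.0, -0.0, -103.6]
force: [-9.1, 2.9, 6.8]
grip_width: 0.0118
```

```bash
python3 -c "
from ov import *
st()"
```

```text
t 14.15 nose 105.5 lat -0.1 z 41.9 yawerr -0.01 | resist 9.5 lat 0.7 up 6.8 Mz -0.03 M [ 0.6   2.19 -0.03] w 0.0118 rot [-9.0020e+01 -1.0000e-02 -1.0356e+02]
```

Emit:
carry_out([
  [[0,-0.3,2],[0,0,0]],
  [[0,0,2],[0,0,0]],
  [[0,0,2],[0,0,0]],
  [[0,0,1],[0,0,0]],
  [[0,0,1],[0,0,0]],
  [[0,0,0],[0,0,0]],
])

```text
time_s: 14.75
tool_pos: [0.5975, -0.1964, 0.0419]
tool_rot: [-89.9, -0.0, -103.6]
force: [-5.1, 0.5, 3.1]
grip_width: 0.0116
```

Run:
```python
from ov import *
st()
o=env.get_obs(); p=o["tool_pos"]
look(6,(p[0],p[1],np.radians(o["tool_rot"][2]+90),p[2]-.030))
```

```text
t 14.75 nose 114.7 lat -0.1 z 41.9 yawerr -0.00 | resist 5.1 lat -0.7 up 3.1 Mz -0.06 M [ 0.36  1.47 -0.06] w 0.0116 rot [ -89.88   -0.   -103.55]
```

View pics/side6.png

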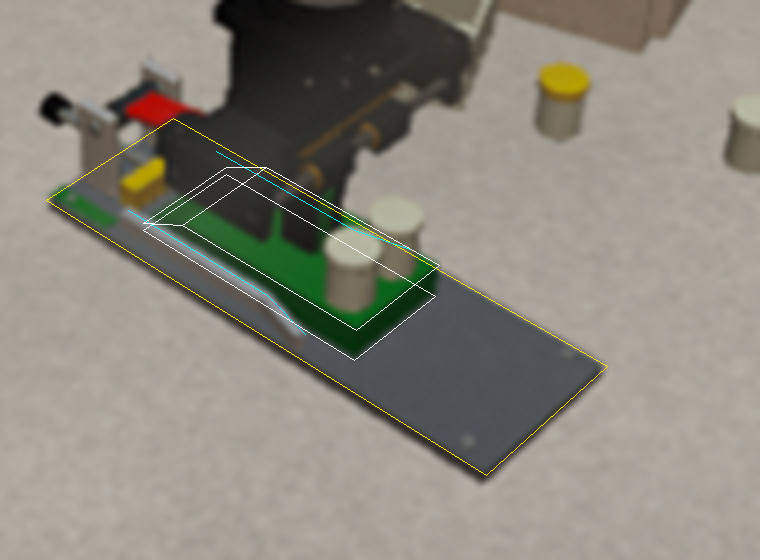

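View pics/top6.png

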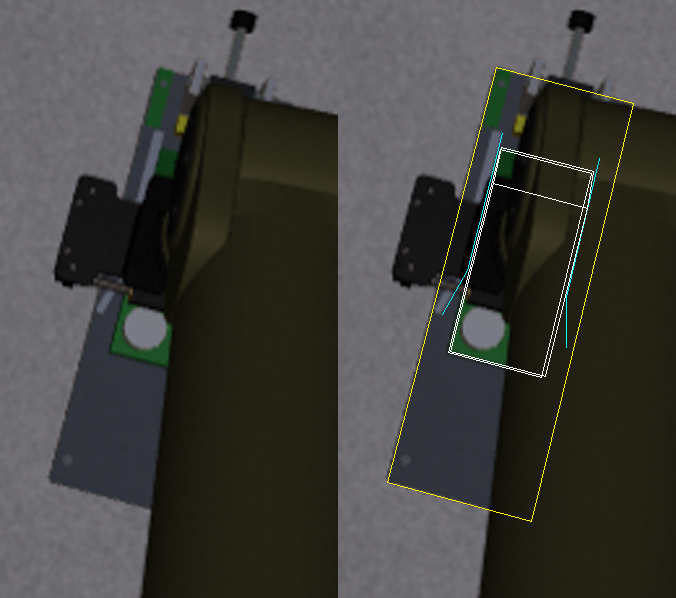

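The stop is unmoved (side crop (142,183)). The nose is at about 115 mm with roughly 14 mm of gap left, the roller is on the toe, and the push has dropped to 5 N. Creeping on.

Emit:
carry_out([
  [[0,0,1.5],[0,0,0]],
  [[0,0,1.5],[0,0,0]],
  [[0,0,1.5],[0,0,0]],
  [[0,0,1.5],[0,0,0]],
  [[0,0,1],[0,0,0]],
  [[0,0,0],[0,0,0]],
  [[0,0,0],[0,0,0]],
])

```text
time_s: 15.55
tool_pos: [0.6051, -0.1983, 0.042]
tool_rot: [-89.7, 0.0, -103.5]
force: [-2.7, 1.0, -1.5]
grip_width: 0.0119
```

```bash
python3 -c "
from ov import *
st()"
```

```text
t 15.55 nose 122.6 lat -0.1 z 42.0 yawerr 0.00 | resist 2.9 lat 0.3 up -1.5 Mz -0.02 M [ 0.31  1.37 -0.02] w 0.0119 rot [ -89.75    0.   -103.55]
```

Emit:
carry_out([
  [[0,0.3,0.5],[-0.25,0,0]],
  [[0,0,0.5],[0,0,0]],
  [[0,0,0.5],[0,0,0]],
  [[0,0,0.5],[0,0,0]],
  [[0,0,0.5],[0,0,0]],
  [[0,0,0],[0,0,0]],
  [[0,0,0],[0,0,0]],
])

```text
time_s: 16.25
tool_pos: [0.6095, -0.1993, 0.043]
tool_rot: [-89.8, -0.0, -103.6]
force: [0.1, -0.6, -9.5]
grip_width: 0.0117
```

```bash
python3 -c "
from ov import *
st()"
```

```text
t 16.25 nose 127.1 lat -0.1 z 43.0 yawerr -0.00 | resist -0.2 lat -0.5 up -9.5 Mz -0.06 M [ 0.05  0.49 -0.06] w 0.0117 rot [ -89.75   -0.   -103.55]
```

The readings show I've raised the tool too far: it now carries the rack about 1 mm off the deck (−9.5 N). Lowering it back before going on.

Emit:
carry_out([
  [[0,0.5,0],[0,0,0]],
  [[0,0.4,0],[-0.2,0,0]],
  [[0,0.4,0],[0,0,0]],
  [[0,0,0],[0,0,0]],
  [[0,0,0],[0,0,0]],
])

```text
time_s: 16.75
tool_pos: [0.6097, -0.1994, 0.0421]
tool_rot: [-89.9, -0.0, -103.5]
force: [0.2, -0.2, -9.4]
grip_width: 0.0116
```

```bash
python3 -c "
from ov import *
st()"
```

```text
t 16.75 nose 127.3 lat -0.1 z 42.1 yawerr 0.00 | resist -0.2 lat -0.1 up -9.4 Mz -0.05 M [ 0.    0.36 -0.05] w 0.0116 rot [-8.9920e+01 -1.0000e-02 -1.0355e+02]
```

Emit:
carry_out([
  [[0,0.4,0],[0,0,0]],
  [[0,0.2,0],[0,0,0]],
  [[0,0,0],[0,0,0]],
  [[0,0,0],[0,0,0]],
])

```text
time_s: 17.15
tool_pos: [0.6097, -0.1994, 0.042]
tool_rot: [-89.9, -0.0, -103.6]
force: [-2.7, 0.5, -3.7]
grip_width: 0.0118
```

```bash
python3 -c "
from ov import *
st()"
```

```text
t 17.15 nose 127.3 lat -0.1 z 42.0 yawerr -0.00 | resist 2.8 lat -0.1 up -3.7 Mz -0.03 M [ 0.12  0.62 -0.03] w 0.0118 rot [-8.9920e+01 -1.0000e-02 -1.0355e+02]
```

Emit:
carry_out([
  [[0,0.3,0.3],[0,0,0]],
  [[0,0,0.5],[0,0,0]],
  [[0,0,0.5],[0,0,0]],
  [[0,0,0],[0,0,0]],
  [[0,0,0],[0,0,0]],
])

```text
time_s: 17.65
tool_pos: [0.6102, -0.1995, 0.042]
tool_rot: [-90.0, -0.0, -103.6]
force: [-7.1, 0.9, 2.6]
grip_width: 0.0117
```

```bash
python3 -c "
from ov import *
st()"
```

```text
t 17.65 nose 127.8 lat -0.1 z 42.0 yawerr -0.00 | resist 7.1 lat -0.8 up 2.6 Mz -0.02 M [ 0.42  1.55 -0.02] w 0.0117 rot [-9.0020e+01 -2.0000e-02 -1.0355e+02]
```

Emit:
carry_out([
  [[0,0,0.5],[0,0,0]],
  [[0,0,0],[0,0,0]],
  [[0,0,0],[0,0,0]],
])

```text
time_s: 17.95
tool_pos: [0.6103, -0.1995, 0.042]
tool_rot: [-90.1, -0.0, -103.6]
force: [-8.1, 0.2, 4.0]
grip_width: 0.0119
```

Run:
```python
from ov import *
st()
o=env.get_obs(); p=o["tool_pos"]
look(7,(p[0],p[1],np.radians(o["tool_rot"][2]+90),p[2]-.030))
a=cv2.imread("pics/raw_side4.png");b=cv2.imread("pics/raw_side7.png")
f=lambda i,x,y,w,h:cv2.resize(i[y:y+h,x:x+w],None,fx=8,fy=8,interpolation=2)
c=cv2.imread("pics/raw_top4.png");d=cv2.imread("pics/raw_top7.png")
cv2.imwrite("pics/z7.png",np.vstack([np.hstack([f(a,285,200,45,36),f(b,285,200,45,36)]),np.hstack([f(c,365,180,45,36),f(d,365,180,45,36)])]))
```

```text
t 17.95 nose 127.9 lat -0.1 z 42.0 yawerr -0.00 | resist 7.9 lat -1.7 up 4.0 Mz -0.05 M [ 0.45  1.79 -0.05] w 0.0119 rot [-9.0080e+01 -2.0000e-02 -1.0355e+02]
```

View pics/z7.png

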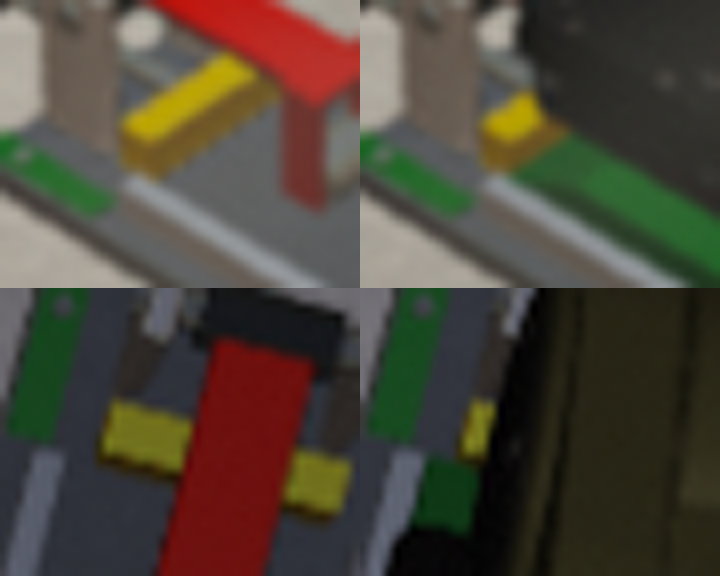

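The camera shows the nose meeting the stop, which stands where it was. The push is 7.9 N and advance has all but ceased. To check that this is the stop and not deck friction, I'll ease the down-press: if it's friction, the rack should creep forward.

Emit:
carry_out([
  [[0,-0.4,0],[0,0,0]],
  [[0,-0.2,0],[0,0,0]],
  [[0,0,0],[0,0,0]],
  [[0,0,0],[0,0,0]],
])

```text
time_s: 18.45
tool_pos: [0.6102, -0.1995, 0.0419]
tool_rot: [-90.1, -0.0, -103.5]
force: [-7.1, 1.3, 1.3]
grip_width: 0.0118
```

```bash
python3 -c "
from ov import *
st()"
```

```text
t 18.45 nose 127.8 lat -0.1 z 41.9 yawerr 0.00 | resist 7.2 lat -0.4 up 1.3 Mz -0.03 M [ 0.31  1.48 -0.03] w 0.0118 rot [-9.0080e+01 -2.0000e-02 -1.0355e+02]
```

Emit:
carry_out([
  [[0,-0.3,0.3],[0,0,0]],
  [[0,0,0],[0,0,0]],
  [[0,0,0],[0,0,0]],
])

```text
time_s: 18.75
tool_pos: [0.6102, -0.1995, 0.042]
tool_rot: [-90.1, -0.0, -103.6]
force: [-7.1, 1.0, -0.5]
grip_width: 0.0117
```

```bash
python3 -c "
from ov import *
st()"
```

```text
t 18.75 nose 127.8 lat -0.1 z 42.0 yawerr -0.01 | resist 7.1 lat -0.7 up -0.5 Mz -0.06 M [ 0.32  1.46 -0.06] w 0.0117 rot [-9.0120e+01 -1.0000e-02 -1.0356e+02]
```

The nose holds at 127.8 mm with less friction and slightly more command, so it's on the stop with about 3–4 N. I'll ease the preload and release.

Emit:
carry_out([
  [[0,0,-0.8],[0,0,0]],
  [[0,0,0],[0,0,0]],
])

```text
time_s: 18.95
tool_pos: [0.6103, -0.1995, 0.042]
tool_rot: [-90.0, -0.0, -103.5]
force: [-5.2, 1.4, -1.8]
grip_width: 0.0116
```

Emit:
carry_out([
  [[0,0,0],[0,0,0]],
  [[0,0,0],[0,0,0]],
  [[0,0,0],[0,0,0]],
  [[0,0,0],[0,0,0]],
  [[0,0,0],[0,0,0]],
  [[0,0,0],[0,0,0]],
  [[0,0,0],[0,0,0]],
], jaw=0.6)

```text
time_s: 19.65
tool_pos: [0.6109, -0.1996, 0.042]
tool_rot: [-89.9, -0.0, -103.5]
force: [-0.3, -0.2, -0.5]
grip_width: 0.051
```

Run:
```python
from ov import *
st()
look(8,(.6102,-.1995,-.2364,.012))
```

```text
t 19.65 nose 128.5 lat -0.0 z 42.0 yawerr 0.00 | resist 0.3 lat -0.2 up -0.5 Mz 0.02 M [-0.03  0.05  0.02] w 0.0510 rot [ -89.94   -0.   -103.55]
```

View pics/side8.png

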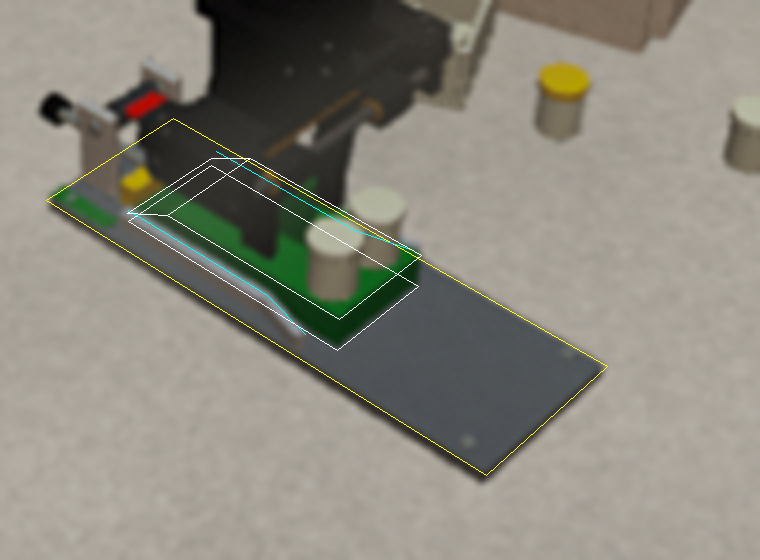

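Released, and the rack is still in place (rear corner at (337,348), stop at (136,183)). Retreating straight up, then back clear of the view.

Emit:
carry_out([
  [[0,-10,0],[0,0,0]],
  [[0,-20,0],[0,0,0]],
  [[0,-30,0],[0,0,0]],
  [[0,-40,0],[0,0,0]],
  [[0,-40,0],[0,0,0]],
  [[0,-30,0],[0,0,0]],
  [[20,0,0],[0,0,0]],
  [[40,0,0],[0,0,0]],
  [[45,0,0],[0,0,0]],
  [[45,0,0],[0,0,0]],
  [[40,0,0],[0,0,0]],
  [[20,0,0],[0,0,0]],
])

```text
time_s: 20.95
tool_pos: [0.559, -0.4088, 0.2126]
tool_rot: [-90.0, -0.2, -103.9]
force: [0.2, -0.2, -1.0]
grip_width: 0.0521
```

Run:
```python
from ov import *
st()
look(9,(.6102,-.1995,-.2364,.012))
a=cv2.imread("pics/raw_side4.png");b=cv2.imread("pics/raw_side9.png")
f=lambda i,x,y,w,h:cv2.resize(i[y:y+h,x:x+w],None,fx=8,fy=8,interpolation=2)
c=cv2.imread("pics/raw_top4.png");d=cv2.imread("pics/raw_top9.png")
cv2.imwrite("pics/z9.png",np.vstack([np.hstack([f(a,285,200,45,36),f(b,285,200,45,36)]),np.hstack([f(c,365,180,45,36),f(d,365,180,45,36)])]))
```

```text
t 20.95 nose 127.0 lat -215.6 z 212.6 yawerr -0.32 | resist -0.2 lat -0.2 up -1.0 Mz -0.04 M [ 0.02  0.05 -0.04] w 0.0521 rot [ -89.96   -0.16 -103.87]
```

View pics/side9.png

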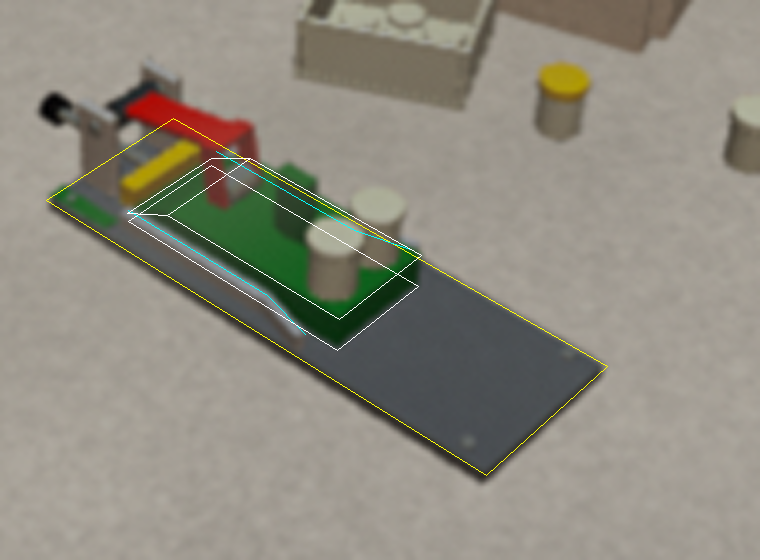

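View pics/top9.png

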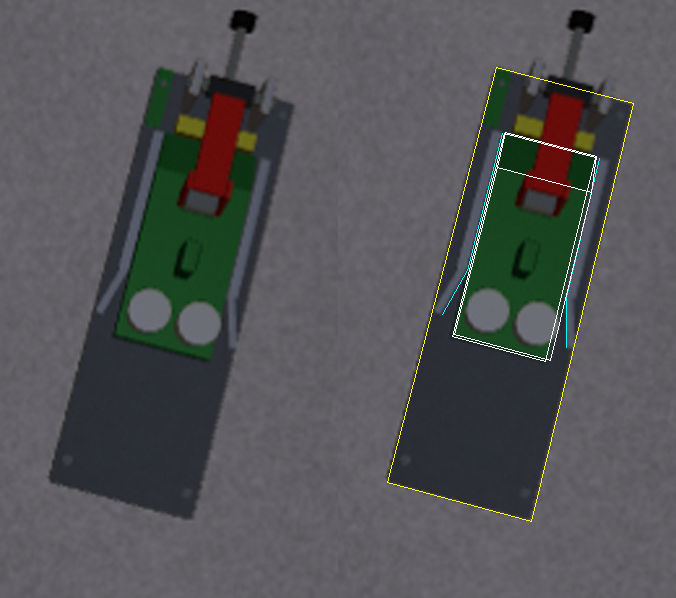

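View pics/z9.png

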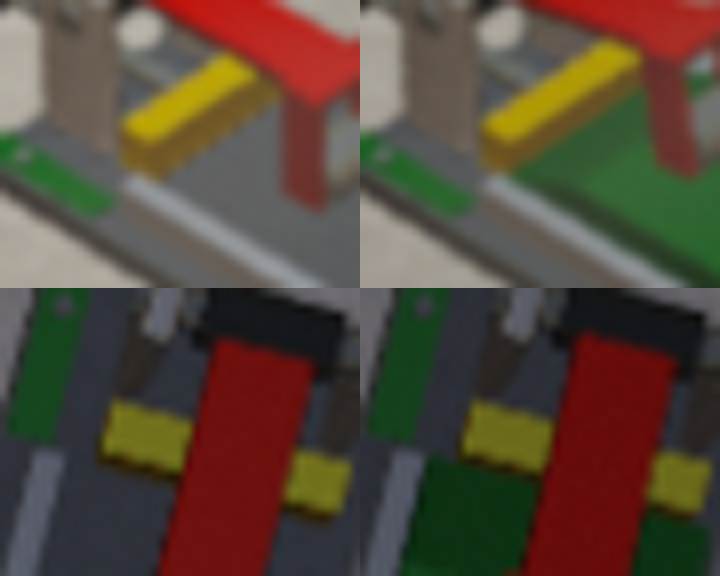

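The arm's roller sits on the toe, the rack lies flat between the guides with its nose against the stop, and the stop looks the same as in the earlier pictures. One last check of the stop and bystanders against the first pictures, then I'll hand in.

Run:
```python
from ov import *
for c in("side","top"):
    im=env.read_camera(c)[:,:,::-1]; cv2.imwrite(f"pics/fin_{c}.png",im)
    a=cv2.imread(f"pics/{c}0.png"); h0,h1=[cv2.cvtColor(i,cv2.COLOR_BGR2HSV) for i in(a,np.ascontiguousarray(im))]
    x,y,w,h={"side":(295,200,35,30),"top":(374,190,40,25)}[c]
    for n,hh in((0,h0),(1,h1)):
        m=cv2.inRange(hh[y:y+h,x:x+w],(22,120,60),(34,255,255)); ys,xs=np.nonzero(m); print(c,"yellow",n,len(xs),(xs.min(),xs.max(),ys.min(),ys.max()),xs.mean().round(2),ys.mean().round(2))
    d=cv2.absdiff(a,np.ascontiguousarray(im)).max(2); d=cv2.morphologyEx((d>40).astype(np.uint8),cv2.MORPH_OPEN,np.ones((3,3)))
    n,_,s,_=cv2.connectedComponentsWithStats(d); print([r.tolist() for r in s[1:] if r[4]>15])
p=cv2.imread("pics/fin_top.png"); l=cv2.imread("pics/raw_top9.png"); print("rack moved since?",cv2.absdiff(p[150:380,310:440],l[150:380,310:440]).max())
st()
```

```text
side yellow 0 82 (np.int64(5), np.int64(21), np.int64(7), np.int64(17)) 12.87 12.12
side yellow 1 119 (np.int64(5), np.int64(24), np.int64(5), np.int64(20)) 14.58 11.73
[[371, 0, 75, 136, 4488], [561, 0, 10, 15, 82], [587, 0, 20, 51, 170], [556, 31, 6, 13, 42], [533, 48, 59, 88, 2960], [310, 198, 24, 17, 178], [315, 211, 60, 45, 1003], [627, 212, 13, 73, 640], [320, 221, 5, 5, 20], [364, 226, 6, 4, 21], [605, 283, 22, 19, 232], [266, 320, 95, 67, 3119], [584, 337, 5, 20, 64]]
top yellow 0 121 (np.int64(4), np.int64(34), np.int64(4), np.int64(17)) 17.32 10.35
top yellow 1 121 (np.int64(4), np.int64(34), np.int64(4), np.int64(17)) 17.1 10.31
[[593, 182, 47, 132, 4941], [476, 222, 61, 63, 2678], [541, 230, 7, 8, 39], [541, 238, 8, 14, 52], [377, 253, 5, 4, 16], [540, 254, 7, 17, 64], [200, 257, 43, 84, 2762], [360, 261, 16, 16, 208], [379, 266, 16, 16, 207], [550, 276, 5, 7, 30], [547, 315, 88, 150, 7779], [588, 321, 5, 6, 26], [595, 330, 6, 6, 35]]
rack moved since? 5
t 21.15 nose 128.7 lat -208.1 z 212.2 yawerr 0.07 | resist -0.2 lat 2.1 up 0.0 Mz -0.02 M [ 0.09  0.05 -0.02] w 0.0522 rot [ -89.93    0.11 -103.48]
```

View pics/fin_side.png

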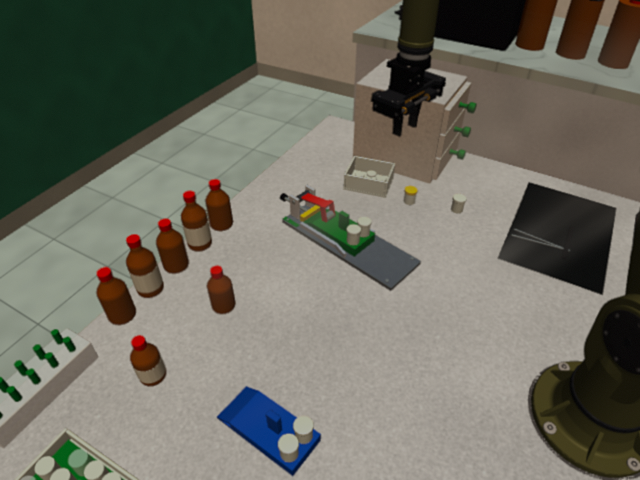

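The final side view shows the blue rack, bottles, cups and bin where they were. In the top picture the stop's yellow patch has the same bounding box as at the start. Handing in.

```bash
python3 -c "
from cell import env
print(env.sign_off())"
```

```text
the job is handed in; nothing more can be done
None
```

I set the green rack in the mouth of the guides and pushed it ramp first under the roller until its nose met the yellow stop. I then let go, moved the gripper well clear, and handed in at about 21 s.

**What the last checks showed**
- **Nose on the stop:** the nose stopped advancing at about 128 mm ahead of deck_mid, with a push of 7–8 N. It stayed there when I eased the down-press and commanded a little more. I estimate 3–4 N of that was on the stop and the rest was deck friction.
- **Stop setting:** in the top picture the stop's yellow patch has the same outline before and after (shift 0.2 pixel or less). The side count differs because the raised red arm now hides less of it.
- **Rack and arm:** the rack lies flat between the guides with the roller on its toe. It did not move between the last two pictures.
- **Other things:** the blue rack, bottles and cups show no change in the pictures. The gripper hides part of the cap bin in the final top view, but the bin looks in place from the side.

**What went wrong or disagreed**
- **Rack off the deck:** near nose 123–127 mm I had raised the tool slightly too far and carried the rack about 1 mm off the deck under the roller. I lowered it again before feeling for the stop.
- **Stop position:** the camera estimates of the stop's near face (127–132 mm) agree with the felt contact only to about 1–3 mm, so the contact rests mainly on the force readings.

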